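# Load a glass sampling bulb into the shuttered sampler tray

### The job

Slide the steel shutter of the sampler tray aside by its knob until it snaps into its open stop. Then take the amber glass bulb out of its flat cradle, lean it in the slanted rest with its neck in the fork and let go, take it again by the neck end, and set it gently, neck up, into the uncovered pocket of the tray. It is thin glass: grip it lightly, do not drop or bump it, leave the shutter open, and do not disturb the bulb already in the tray or the other things on the bench.

Things in the scene. Friction and masses are not known exactly. Their poses are not given: they have to be found in the camera images.
- bulb_ball (a point): Centre of the ball of the amber glass bulb to load: a ball 60 mm in diameter with one straight neck 22 mm in diameter whose end lies 95 mm from the ball's centre (the last 10 mm a grey stopper of the same width). x points along the neck, away from the ball. 70 to 120 g. At the start it lies level in its flat cradle, ball centre and neck axis 48 mm above the bench.
- bulb_neck (a point): Point on the bulb's neck axis, 74 mm from the ball's centre (+x of the bulb); axes as bulb_ball. A place to grip, at up to 20 N on each finger. The glass breaks if it is squeezed or knocked with more than 50 N in all, pressed on the tray, rest or cradle with more than 15 N, or dropped by more than about 10 mm.
- rest_seat (a point): Where the ball's centre lies when the bulb leans in the slanted rest, 48 mm above the bench. x is level and points the way the neck leans, z is up. A leaning bulb's neck rises at 50 degrees above level towards +x, lying in a grey V-fork that carries it from below 41 to 49 mm from the ball's centre; beyond the fork the neck is free all round.
- rest_neck (a point): Where the point bulb_neck comes when the bulb leans in the rest: 74 mm from rest_seat along the leaning neck. Axes as rest_seat.
- tray_pocket (a point): Where the ball's centre lies when the bulb sits in the pocket to load, a round dimple 46 mm wide and 15 mm deep in the middle of the tray's top: 58 mm above the bench, 18 mm above the tray's top. Axes are the tray's: y along its length, z up. At the start the steel shutter covers it. Another bulb stands 85 mm away towards +y, in the tray's other pocket.
- shutter_knob (a point): Point on the axis of the shutter's round black knob, 22 mm in diameter and 40 mm tall; the point lies 23 mm above the shutter plate and 17 mm below the knob's top, 70 mm above the bench. The plate is 82 x 78 x 5 mm, runs between two low rails. Axes are the tray's; it opens towards -y.
- shutter (a joint): Travel of the shutter in m: 0 closed over the pocket, 0.085 in its open stop (towards the tray's -y). A sprung detent resists with up to about 5 N over the first half and pulls it home over the second half; left near a stop it stays there.
- spare_ball (a point): Centre of the ball of the other, identical bulb, standing neck up in the tray's second pocket; its z axis points along its neck (top 153 mm above the bench). To be left alone.
- bottle: Brown reagent bottle, 68 mm across, 150 mm tall, standing on the bench; origin at the centre of its underside. A bystander.
- beaker: Glass beaker, 80 mm across, 100 mm tall; origin at the centre of its underside. A bystander.
- tin: Small aluminium tin, 44 mm across, 45 mm tall; origin at the centre of its underside. A bystander, between the cradle and the rest.
- vialrack: Grey rack with twelve small capped vials, 70 x 200 x 65 mm; origin at the centre of its underside. A bystander.
- driver: Screwdriver lying on the bench near the robot; its x axis along its length. A bystander.
- tray: The fixed white sampler tray, 160 x 260 x 40 mm; origin at the centre of its underside, directly below the pocket to load; y along its length.
- rest: The fixed slanted rest: white block 105 x 80 x 30 mm with a round dimple 46 mm wide in its top for the ball and a grey fork on a post; origin on the bench, 20 mm from below rest_seat towards its +x, the way the neck leans.
- cradle: The fixed flat cradle in which the bulb lies: white block 85 x 70 x 30 mm with a dimple for the ball and a V-fork under the neck 41 to 49 mm from the ball's centre; beyond 50 mm the neck juts out free over the bench. Origin on the bench, 30 mm from below the ball's centre towards its +x, the way the neck points.
Not all that is in view belongs to the job. What is shaped like the rest but pink is not meant.

How it is judged:
By the outcome, as a careful person would: the job done as asked, in the order asked, and still so for the second after the job is handed in, with the robot touching nothing.
It also fails if it takes over 64 s, if anything falls off the work surface, if the arm or the gripper's body presses on something with over 40 N, if the wrist force passes 120 N, or if a joint passes its speed limit or range.

### The arm

A 6-joint arm with a two-finger parallel gripper is mounted at the origin on the work surface. World frame = base frame: x ahead of the robot, y to its left, z up, the work surface at z = 0. Lengths are in m, angles in rad, forces in N, time in s.
With the tool pointing down it reaches from about 0.3 to 0.85 m from the base axis. Payload 4.2 kg.
Tool frame: the origin (TCP) lies between the finger pads; the fingertips stand 14 mm ahead of it and the grasp point (between the pads) lies 5 mm behind it; z points along the fingers, y is the line along which they close (so a half turn about z gives the same grasp; the last joint's range is limited). The gripper opens to 91 mm and grips with 3 to 60 N. Pads are 32 mm wide; open, the fingers measure 118 mm over their backs; the gripper's body (76 mm by 178 mm) begins 60 mm behind the grasp point.
Start: joints at [1.21, 0.32, 1.565, -0, 1.257, -0.02], TCP at [0.192, 0.542, 0.228] pointing down, gripper open.
Joint ranges: [-3.11, 3.11], [-0.84, 2.01], [0.21, 2.61], [-1.34, 4.49], [0.05, 2.63], [-2.56, 2.56]. Speed limits (rad/s): [2.57, 2.57, 3.14, 3.14, 3.14, 3.14].

### API

Orientations are given as a unit quaternion [w, x, y, z].
In Python, from workcell import manip gives the robot as it stands. The module is installed in compiled form; this text tells all that it offers.
- The arm moves only by the tool step_arm, never from a script. Its argument "plan" is a list of rows, each a list of 6 numbers: the shift along the tool's x, y, z in m, then the turn, a rotation vector about the tool's x, y, z in degrees. A call has 1 to 12 rows; each row shifts and turns the commanded pose from where the row before left it, along the tool's axes as they then stand; what a row does not reach is not made up. A row lasts 1/10 s, in which the tool goes at most 50 mm and 8.59 degrees, less where a joint would pass 70% of its speed; a pose out of reach is approached as far as the arm can. A call with a gripper value outside its range is refused whole. "fingers" is the opening in per cent of the stroke, from 0 (shut) to 100 (fully open), set as the call begins (left out, the last holds). The fingers move at their own pace and stop on an object; the grip force is fixed at half the most. Time passes only in rows, so rows that do not move let the fingers close. It gives the time, the measured TCP pose, the force, the opening and the grip force at its end, in the units of the state.
- manip.state(): the state, without advancing time (a new reading comes with each control period).
- manip.camera(name): name is "scene" or "top" or "wrist"; returns (picture, depth): 420x560x3 uint8, red, green, blue; 420x560 float32, m along the optical axis (not along the pixel's ray), 0 where there is no reading.
- manip.calibration(name): a dict with "mtx" (3x3 intrinsics, pixels), "R" (3x3) and "t" (3): a world point X has camera coordinates R X + t. Camera axes: x right, y down, z forward; pixel columns grow to the right and rows downward; lengths in m; the calibration is good to about 2 mm. A picture is of the moment at which its call begins: read the wrist's pose just before it. calibration takes no time and is no camera call; for the wrist camera it gives the pose at the moment of the call.
- manip.hand_in(): hands the job in; it is judged then, once.
The state is a dict: "time_s": time; "joint_pos": joint angles; "joint_velocities": joint speeds; "tau": joint torques, N m; "tcp_pos": TCP position; "ee_rot": TCP orientation; "force": force on the tool from outside, world axes, zero at the start; "torque": the same for the moment, N m; "finger_gap": opening from 0.0 (shut) to 1.0 (fully open); "gripper_force": force on a finger pad.
Only numpy, scipy, OpenCV 4.12 (cv2) and the standard library are available. Lean on these libraries where they do the work, as an engineer would, in place of code of your own. Each camera call takes 0.05 s, during which the arm holds its last target. There are 200 camera calls.

## Working session

There is one attempt and no reset: what is moved stays moved. The work goes in short steps, Python scripts to look and compute and a tool call to move; the robot and the scene stay as the last step left them, time stands still between calls to the robot, and variables do not carry over. Pictures are saved under pics/ and viewed, at most 10 in all, crops included, and the job is handed in when it is done.

Besides the shell and the picture viewer there is one more tool, called as name([rows], argument=value, ...), one row to a line, values as JSON. step_arm: Moves the arm, as the interface text tells. Its arguments: {"type":"object","properties":{"plan":{"type":"array","items":{"type":"array","items":{"type":"number"}}},"fingers":{"type":"number"}},"required":["plan"]}

```bash
mkdir -p pics; cat > h.py <<'E'
import numpy as np, cv2
from workcell import manip
from scipy.spatial.transform import Rotation as Ro
def pts(depth,cal):
    v,u=np.indices(depth.shape); K=cal["mtx"]
    c=np.stack([(u-K[0,2])/K[0,0]*depth,(v-K[1,2])/K[1,1]*depth,depth],-1)
    return (c-np.ravel(cal["t"]))@np.array(cal["R"])
def snap(n,tag):
    cal=manip.calibration(n); im,d=manip.camera(n); np.savez(tag+".npz",im=im,d=d,**{k:np.array(v) for k,v in cal.items()})
    cv2.imwrite("pics/%s.png"%tag,im[...,::-1]); return im,d,cal
E
python3 - <<'E'
from h import *
for n in("scene","top"):
    im,d,c=snap(n,n+"0"); print(n,c)
s=manip.state(); print(s)
a=[cv2.imread("pics/%s0.png"%n) for n in("scene","top")]
E
```

```text
scene {'mtx': array([[500.45415976,   0.        , 274.2467425 ],
       [  0.        , 500.45415976, 216.45856045],
       [  0.        ,   0.        ,   1.        ]]), 'R': array([[ 0.35456991,  0.93502142, -0.00388879],
       [ 0.58092236, -0.22354695, -0.78265955],
       [-0.73267277,  0.27524844, -0.62243787]]), 't': array([-0.16836486, -0.22480385,  1.70432931])}
top {'mtx': array([[432.90148956,   0.        , 269.26022446],
       [  0.        , 432.90148956, 210.78860104],
       [  0.        ,   0.        ,   1.        ]]), 'R': array([[ 0.02908164, -0.99897071,  0.03481052],
       [-0.98982717, -0.03363272, -0.13824257],
       [ 0.13927105, -0.03043608, -0.98978645]]), 't': array([-0.0327718 ,  0.52587392,  0.96088829])}
{'time_s': 0.1, 'joint_pos': array([ 1.21001367e+00,  3.20219316e-01,  1.56556167e+00, -5.33817780e-06,
        1.25743452e+00, -1.99991276e-02]), 'joint_velocities': array([ 0.00058824, -0.00117715, -0.00356712,  0.0004044 ,  0.00018984,
        0.00093095]), 'tau': array([ 3.58045627e-04, -4.13334632e+01, -2.32510900e+01,  7.27578322e-02,
        4.22143936e-02, -5.31575756e-05]), 'tcp_pos': array([0.19202256, 0.54151585, 0.22720753]), 'ee_rot': array([-1.51063603e-04,  1.69567582e-01,  9.85518227e-01, -7.97242637e-04]), 'force': array([-0.12245689,  0.9749868 ,  0.23441343]), 'torque': array([-0.01497816, -0.08938219, -0.00324135]), 'gripper_force': 0.0, 'finger_gap': 1.0015073958695413}
```

View pics/top0.png

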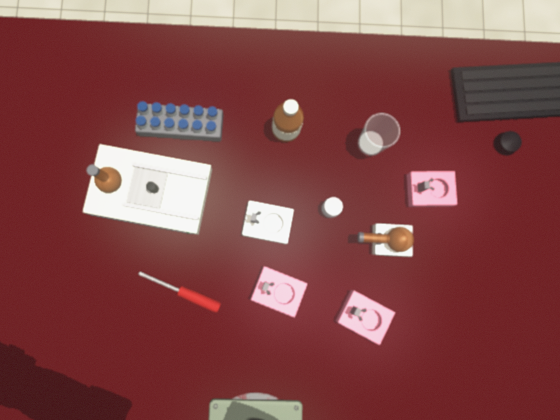

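View pics/scene0.png

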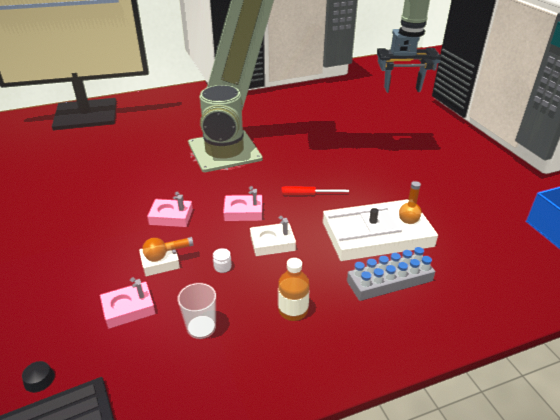

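The top view shows the tray at the left with its knob at (152,187) and the spare bulb at (105,180). The white rest is at (268,222) with its fork to the left, and the cradled bulb has its ball at (400,239) with the neck pointing left. Pink decoys stand around them. The scene view agrees: ball (154,249), knob (374,215), rest (272,238).

```bash
cat >> h.py <<'E'
def ray(L,u,v):
    d=np.linalg.inv(L["mtx"])@[u,v,1]; return -L["R"].T@L["t"], L["R"].T@d
def onz(L,u,v,z):
    o,d=ray(L,u,v); return o+d*(z-o[2])/d[2]
def tri(A,ua,B,ub):
    (o,d),(p,e)=ray(A,*ua),ray(B,*ub); s=np.linalg.lstsq(np.stack([d,-e],1),p-o,rcond=None)[0]
    a,b=o+s[0]*d,p+s[1]*e; return (a+b)/2,np.linalg.norm(a-b)
def fit_ball(P,r=.03):
    from scipy.optimize import least_squares
    return least_squares(lambda c:np.linalg.norm(P-c,axis=1)-r,P.mean(0)-[0,0,.015],loss="soft_l1",f_scale=.002).x
E
python3 - <<'E'
from h import *
np.set_printoptions(precision=4,suppress=True)
L={n:dict(np.load(n+"0.npz")) for n in("scene","top")}
for n,l in L.items():
    print("==",n); hsv=cv2.cvtColor(l["im"],cv2.COLOR_RGB2HSV); P=pts(l["d"],l)
    l["P"]=P; H,S,V=[hsv[...,i].astype(int) for i in range(3)]
    am=((H>=6)&(H<=20)&(S>120)&(V>90)); wh=(S<40)&(V>150)&(P[...,2]>.015)&(P[...,2]<.06)&(P[...,0]>.2)&(P[...,0]<.8)&(abs(P[...,1])<.6)
    dk=(V<60)&(P[...,2]>.03)&(P[...,2]<.1)&(P[...,0]>.2)&(P[...,0]<.8)&(abs(P[...,1])<.6)
    for nm,m,mn in(("amber",am,60),("white",wh,150),("dark",dk,15)):
        k,lab,st,ce=cv2.connectedComponentsWithStats(m.astype(np.uint8))
        for i in range(1,k):
            if st[i,4]<mn: continue
            Q=P[(lab==i)&(l["d"]>0)]
            print(nm,st[i],ce[i],"P50",np.median(Q,0),"z5-95",np.percentile(Q[:,2],[5,95]))
            if nm=="amber":
                print("  ballfit",fit_ball(Q))
            if nm=="white":
                Z=Q[:,2]; R=cv2.minAreaRect(Q[:,:2].astype(np.float32)); print("  rect",R)
E
```

```text
== scene
amber [399 188  23  36 480] [410.7917 207.9292] P50 [0.5917 0.3382 0.0776] z5-95 [0.0495 0.1346]
  ballfit [0.5791 0.3482 0.0723]
amber [142 238  47  23 629] [161.1176 247.221 ] P50 [ 0.4815 -0.3074  0.0582] z5-95 [0.0412 0.076 ]
  ballfit [ 0.4705 -0.3087  0.0484]
amber [278 270  32  29 717] [293.3515 284.6974] P50 [ 0.7532 -0.0619  0.1004] z5-95 [0.0754 0.1236]
  ballfit [ 0.738  -0.0541  0.0894]
amber [278 308  30  13 132] [292.8636 315.9621] P50 [ 0.7643 -0.066   0.0095] z5-95 [0.001  0.0174]
  ballfit [ 0.7394 -0.0547  0.0113]
white [ 324  200  114   57 3950] [375.4562 229.1038] P50 [0.6014 0.2345 0.0392] z5-95 [0.0209 0.05  ]
  rect ((0.5680198669433594, 0.26331254839897156), (0.2636522650718689, 0.1707395613193512), 81.21277618408203)
white [251 224  44  28 848] [272.0472 237.2983] P50 [ 0.5141 -0.016   0.0282] z5-95 [0.0165 0.032 ]
  rect ((0.5026003122329712, -0.015911929309368134), (0.10497623682022095, 0.08956791460514069), 80.82453155517578)
white [140 249  39  23 397] [159.7154 261.1814] P50 [ 0.5    -0.3079  0.0282] z5-95 [0.017  0.0321]
  rect ((0.472910046577
[... 2480 characters left out ...]
06723785, 0.09324147552251816), 3.4810867309570312)
white [374 243  38  13 258] [389.469  250.2016] P50 [ 0.4433 -0.2895  0.0311] z5-95 [0.0214 0.0345]
  rect ((0.44766202569007874, -0.3063969612121582), (0.08518403768539429, 0.02434691973030567), 86.9860610961914)
white [ 253  268   53   47 1058] [280.1815 291.3299] P50 [ 0.3424 -0.0471  0.031 ] z5-95 [0.0162 0.0342]
  rect ((0.34493017196655273, -0.04346178472042084), (0.0994059294462204, 0.07486067712306976), 69.88858032226562)
white [340 293  53  49 702] [365.094  315.3704] P50 [ 0.2939 -0.2348  0.0313] z5-95 [0.0284 0.0341]
  rect ((0.29255205392837524, -0.24172887206077576), (0.09886953234672546, 0.0743332952260971), 63.18185043334961)
```

```bash
cat >> h.py <<'E'
def frame(yaw,th):
    """tool x along level heading yaw (deg), z down, then turned th deg about tool y"""
    c,s=np.cos(np.radians(yaw)),np.sin(np.radians(yaw))
    return Ro.from_matrix(np.array([[c,s,0],[s,-c,0],[0,0,-1]]))*Ro.from_euler("y",th,degrees=True)
def rows(p,R,n,start=None):
    """equal row (tool axes) that, given n times, leads to pose p,R"""
    if start is None:
        s=manip.state(); q=s["ee_rot"]; start=(s["tcp_pos"],Ro.from_quat([*q[1:],q[0]]))
    p0,R0=start; r=(R0.inv()*R).as_rotvec()/n; M=sum(Ro.from_rotvec(k*r).as_matrix() for k in range(n))
    v=np.linalg.solve(M,R0.inv().apply(np.array(p)-p0)); return np.round([*v,*np.degrees(r)],4).tolist(),n
E
python3 - <<'E'
from h import *
np.set_printoptions(precision=4,suppress=True)
L={n:dict(np.load(n+"0.npz")) for n in("scene","top")}
pk=np.array([.5688,.264]); ball=np.array([.471,-.306]); seat=np.array([.4997,-.0345]); h=np.array([.16,.987])
for n,l in L.items():
    P=pts(l["d"],l); X=P[...,:2]; Z=P[...,2]; hsv=cv2.cvtColor(l["im"],cv2.COLOR_RGB2HSV).astype(int)
    m=(np.linalg.norm(X-pk,axis=-1)<.05)&(Z>.058)&(Z<.1); Q=P[m]; v,u=np.nonzero(m)
    print(n,"knob",m.sum(),"xy mid",(Q[:,:2].min(0)+Q[:,:2].max(0))/2,Q[:,:2].min(0),Q[:,:2].max(0),"ztop",Q[:,2].max()); t=Q[:,2]>.083; print("  top",Q[t].mean(0),u[t[:]].mean() if t.any() else 0,v[t].mean())
    l["k"]=(u[t].mean(),v[t].mean())
    m=(np.linalg.norm(X-seat,axis=-1)<.035)&(Z<.0275)&(Z>.005); Q=P[m];print("  dimple",m.sum(),Q.mean(0),cv2.minEnclosingCircle(Q[:,:2].astype(np.float32)))
    m=(np.linalg.norm(X-seat-h*.03,axis=-1)<.04)&(Z>.045)&(Z<.12); Q=P[m];print("  fork",Q[:,:2].min(0),Q[:,:2].max(0),Q.mean(0),Q[:,2].max())
    a=(hsv[...,0]<=20)&(hsv[...,0]>=6)&(hsv[...,1]>120)&(np.linalg.norm(X-ball,axis=-1)<.12)
    B=fit_ball(P[a&(np.linalg.norm(X-ball,axis=-1)<.028)]); m=a&(X[...,1]>B[1]+.04)&(Z>.035); Q=P[m]; b=np.polyfit(Q[:,1],Q[:,0],1); print("  ball",B,"neck slope dx/dy",b[0],"x@y=-.232",np.polyval(b,-.232),"z",Q[:,2].max(), "ymax",Q[:,1].max(),"neckfrom",Q.mean(0))
    m=(np.linalg.norm(X-pk-[.013,.084],axis=-1)<.05)&(Z>.1);print("  spare top",P[m].mean(0),Z[m].max())
    v,u=np.nonzero(a&(np.linalg.norm(X-ball,axis=-1)<.034)); l["b"]=cv2.minEnclosingCircle(np.stack([u,v],1).astype(np.float32))[0]
print("tri knob top",tri(L["top"],L["top"]["k"],L["scene"],L["scene"]["k"]),"ball",tri(L["top"],L["top"]["b"],L["scene"],L["scene"]["b"]))
y=81.2-0
print(rows([.5688,.264,.16],frame(81.2,0),12))
E
```

```text
scene knob 100 xy mid [0.5679 0.2447] [0.557  0.2329] [0.5788 0.2565] ztop 0.09007804836337414
  top [0.567  0.245  0.0853] 374.6470588235294 209.94117647058823
  dimple 197 [ 0.4912 -0.0276  0.0189] ((0.49975138902664185, -0.03443019464612007), 0.034689050167798996)
  fork [0.4901 0.002 ] [0.5209 0.0253] [0.5097 0.014  0.0667] 0.08091403456519124
  ball [ 0.4686 -0.3143  0.0478] neck slope dx/dy -0.0024733537732455385 x@y=-.232 0.47703807530414516 z 0.06043460356787704 ymax -0.23230719802317207 neckfrom [ 0.4771 -0.2534  0.0535]
  spare top [0.5863 0.3429 0.1318] 0.15663550989860678
top knob 114 xy mid [0.5676 0.2537] [0.5224 0.236 ] [0.6128 0.2714] ztop 0.09288373455673193
  top [0.5665 0.2461 0.0886] 150.53846153846155 185.3846153846154
  dimple 301 [ 0.5025 -0.0268  0.0168] ((0.5005121827125549, -0.035777635872364044), 0.03241924196481705)
  fork [0.4926 0.0031] [0.5198 0.025 ] [0.5071 0.0155 0.0767] 0.08513873829511079
  ball [ 0.4711 -0.3147  0.05  ] neck slope dx/dy 0.03229481135321907 x@y=-.232 0.47166277694521735 z 0.06352991674780567 ymax -0.23091664631805428 neckfrom [ 0.471  -0.2517  0.0588]
  spare top [0.5807 0.3446 0.1416] 0.15996068465302457
tri knob top (array([0.5668, 0.2461, 0.0851]), np.float64(0.0017308369335363395)) ball (array([ 0.4718, -0.3082,  0.0535]), np.float64(0.0013605400036468898))
([-0.0398, 0.0141, 0.0056, -0.0066, 0.0053, 6.6062], 12)
```

```bash
python3 - <<'E'
from h import *
print(rows([.567,.2455,.2],frame(81.2,0),12))
E
```

```text
([-0.0411, 0.013, 0.0023, -0.0066, 0.0053, 6.6062], 12)
```

step_arm([
  [-0.0411,0.013,0.0023,-0.0066,0.0053,6.6062],
  [-0.0411,0.013,0.0023,-0.0066,0.0053,6.6062],
  [-0.0411,0.013,0.0023,-0.0066,0.0053,6.6062],
  [-0.0411,0.013,0.0023,-0.0066,0.0053,6.6062],
  [-0.0411,0.013,0.0023,-0.0066,0.0053,6.6062],
  [-0.0411,0.013,0.0023,-0.0066,0.0053,6.6062],
  [-0.0411,0.013,0.0023,-0.0066,0.0053,6.6062],
  [-0.0411,0.013,0.0023,-0.0066,0.0053,6.6062],
  [-0.0411,0.013,0.0023,-0.0066,0.0053,6.6062],
  [-0.0411,0.013,0.0023,-0.0066,0.0053,6.6062],
  [-0.0411,0.013,0.0023,-0.0066,0.0053,6.6062],
  [-0.0411,0.013,0.0023,-0.0066,0.0053,6.6062],
], fingers=60)

```text
time_s: 1.3
tcp_pos: [0.5675, 0.2444, 0.1993]
ee_rot: [-0.0, 0.761, 0.649, 0.0]
force: [0.4, 0.2, -0.3]
finger_gap: 0.601
gripper_force: 0.0
```

```bash
python3 - <<'E'
from h import *
np.set_printoptions(precision=4,suppress=True)
im,d,c=snap("wrist","w1"); P=pts(d,c); Z=P[...,2]; V=im.max(-1)
m=(V<70)&(Z>.05)&(Z<.1)&(np.linalg.norm(P[...,:2]-[.567,.2455],axis=-1)<.04); t=m&(Z>np.percentile(Z[m],90)-.004)
print(m.sum(),P[t].mean(0),(P[t].min(0)+P[t].max(0))/2, P[t].max(0)-P[t].min(0))
for z in (.03,.04,.045,.05,.055):print(z,((Z>z-.0025)&(Z<z+.0025)).sum())
E
```

```text
425 [0.5654 0.248  0.087 ] [0.5665 0.2478 0.0865] [0.0201 0.0211 0.0052]
0.03 339
0.04 25406
0.045 4729
0.05 4503
0.055 1308
```

View pics/w1.png

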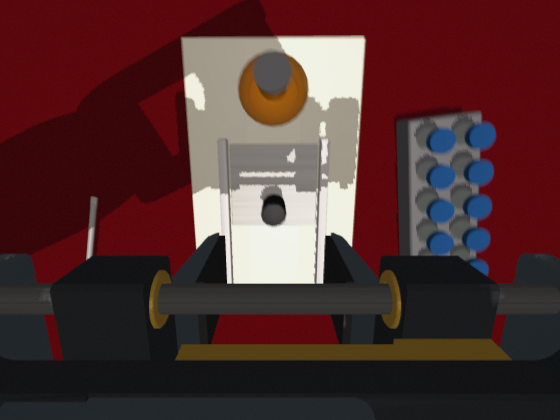

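The wrist view shows the black knob at (273,211), centred between the fingers. The rails are at columns 223 and 322, and the spare bulb at (273,85) is clear.

step_arm([
  [0.0003,-0.0002,0.022,0,0,0],
  [0.0003,-0.0002,0.022,0,0,0],
  [0.0003,-0.0002,0.022,0,0,0],
  [0.0003,-0.0002,0.022,0,0,0],
  [0.0003,-0.0002,0.022,0,0,0],
  [0.0003,-0.0002,0.02,0,0,0],
  [0,0,0,0,0,0],
], fingers=45)

```text
time_s: 2.05
tcp_pos: [0.5635, 0.2475, 0.0669]
ee_rot: [-0.002, 0.759, 0.651, -0.003]
force: [0.2, -1.0, -0.6]
finger_gap: 0.451
gripper_force: 0.0
```

step_arm([
  [0,0,0,0,0,0],
  [0,0,0,0,0,0],
  [0,0,0,0,0,0],
  [0,0,0,0,0,0],
], fingers=23)

```text
time_s: 2.45
tcp_pos: [0.5664, 0.2487, 0.0714]
ee_rot: [-0.0, 0.759, 0.651, 0.002]
force: [-1.1, 1.2, 2.8]
finger_gap: 0.231
gripper_force: 30.0
```

step_arm([
  [0,0,0,0,0,0],
  [0,0,0,0,0,0],
], fingers=24)

```text
time_s: 2.65
tcp_pos: [0.5663, 0.2486, 0.0709]
ee_rot: [-0.0, 0.759, 0.651, 0.002]
force: [0.7, 1.2, 2.0]
finger_gap: 0.242
gripper_force: 1.9
```

step_arm([
  [0,0,0,0,0,0],
  [0,0,0,0,0,0],
], fingers=23.6)

```text
time_s: 2.85
tcp_pos: [0.5664, 0.2486, 0.0709]
ee_rot: [-0.0, 0.759, 0.651, 0.002]
force: [-1.4, 0.3, 6.1]
finger_gap: 0.236
gripper_force: 12.6
```

step_arm([
  [0,0,0,0,0,0],
  [0,0,0,0,0,0],
], fingers=23.3)

```text
time_s: 3.05
tcp_pos: [0.5664, 0.2486, 0.0709]
ee_rot: [-0.0, 0.759, 0.651, 0.002]
force: [-0.8, 0.7, 5.9]
finger_gap: 0.236
gripper_force: 22.5
```

step_arm([
  [-0.005,0,0,0,0,0],
  [-0.008,0,0,0,0,0],
  [-0.009,0,0,0,0,0],
  [-0.009,0,0,0,0,0],
  [-0.009,0,0,0,0,0],
  [-0.009,0,0,0,0,0],
  [-0.009,0,0,0,0,0],
  [-0.009,0,0,0,0,0],
  [-0.009,0,0,0,0,0],
  [-0.006,0,0,0,0,0],
  [-0.003,0,0,0,0,0],
  [0,0,0,0,0,0],
], fingers=23)

```text
time_s: 4.25
tcp_pos: [0.5535, 0.1645, 0.0708]
ee_rot: [-0.0, 0.76, 0.65, 0.002]
force: [-0.4, 3.4, 6.4]
finger_gap: 0.232
gripper_force: 30.0
```

step_arm([
  [0,0,0,0,0,0],
  [0,0,0,0,0,0],
  [0,0,0,0,0,0],
  [0,0,-0.015,0,0,0],
  [0,0,-0.025,0,0,0],
  [0,0,-0.03,0,0,0],
  [0,0,-0.03,0,0,0],
  [0,0,-0.03,0,0,0],
  [0,0,0,0,0,0],
], fingers=45)

```text
time_s: 5.15
tcp_pos: [0.555, 0.1646, 0.204]
ee_rot: [0.001, 0.759, 0.651, 0.004]
force: [-0.2, -0.6, -0.3]
finger_gap: 0.451
gripper_force: 0.0
```

```bash
cat > tray.py <<'E'
from h import *
np.set_printoptions(precision=4,suppress=True)
import sys
im,d,c=snap("wrist",sys.argv[1]); P=pts(d,c); Z=P[...,2]; X=P[...,:2]; V=im.max(-1)
m=(V<70)&(Z>.06)&(Z<.1)&(np.linalg.norm(X-[.5535,.162],axis=-1)<.05); t=m&(Z>.082)
print("knob",m.sum(),P[t].mean(0),(P[t].min(0)+P[t].max(0))/2)
m=(np.linalg.norm(X-[.5688,.264],axis=-1)<.035)&(Z<.036)&(Z>.01)
print("dimple",m.sum(),Z[m].min(),P[m].mean(0),cv2.minEnclosingCircle(X[m].astype(np.float32)))
E
python3 tray.py w2; python3 - <<'E'
from h import *
n=np.array([.0,1,0]);
# above the bulb neck: ball (.470,-.3145)
print(rows([.471,-.2405,.21],frame(89,0),12), manip.state()["tcp_pos"])
E
```

```text
knob 403 [0.5524 0.1637 0.0868] [0.5531 0.1639 0.0858]
dimple 1967 0.022753227675697475 [0.5686 0.2666 0.0257] ((0.5684351325035095, 0.26540666818618774), 0.023146865889430046)
([-0.0342, -0.0038, -0.0008, 0.0199, -0.0133, -0.6499], 12) [0.55370051 0.16420877 0.2015674 ]
```

View pics/w2.png

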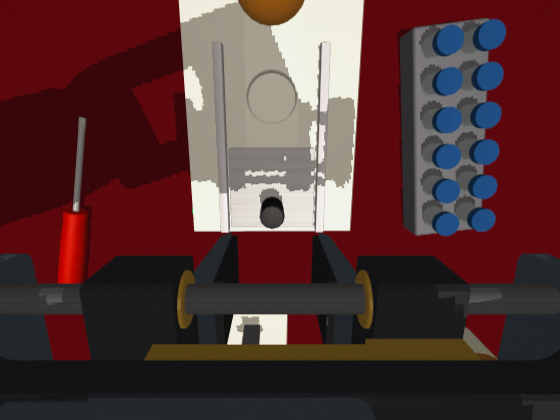

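The shutter is open: the knob is at (272,212) against the near end, and the uncovered pocket shows as a circle at (271,97).

step_arm([
  [-0.0325,-0.0025,-0.001,0,0,0],
  [-0.0325,-0.0025,-0.001,0,0,0],
  [-0.0325,-0.0025,-0.001,0,0,0],
  [-0.0325,-0.0025,-0.001,0,0,0],
  [-0.0325,-0.0025,-0.001,0,0,0],
  [-0.0325,-0.0025,-0.001,0,0,0],
  [-0.0325,-0.0025,-0.001,0,0,0],
  [-0.0325,-0.0025,-0.001,0,0,0],
  [0,0,0,0,0,0],
  [0,0,0,0,0,0],
])

```text
time_s: 6.2
tcp_pos: [0.4924, -0.09, 0.2061]
ee_rot: [-0.002, 0.76, 0.65, 0.0]
force: [0.3, 0.4, -0.5]
finger_gap: 0.448
gripper_force: 0.0
```

```bash
python3 - <<'E'
from h import *
np.set_printoptions(precision=4,suppress=True)
im,d,c=snap("wrist","w3"); P=pts(d,c); Z=P[...,2]; X=P[...,:2]
seat=np.array([.4997,-.0345]); h=np.array([.16,.987]); s=manip.state();print(s["tcp_pos"])
m=(np.linalg.norm(X-seat,axis=-1)<.03)&(Z<.0265)&(Z>.005); print("dimple",m.sum(),Z[m].min(),P[m].mean(0),cv2.minEnclosingCircle(X[m].astype(np.float32)))
m=(np.linalg.norm(X-seat-h*.02,axis=-1)<.09)&(Z>.026)&(Z<.033)&(im.max(-1)>90)&(im.min(-1)>80); print("block",cv2.minAreaRect(X[m].astype(np.float32)))
m=(np.linalg.norm(X-seat-h*.03,axis=-1)<.03)&(Z>.045); print("fork",X[m].min(0),X[m].max(0),Z[m].max())
print(rows([.465,-.37,.2],frame(88,0),10))
E
```

```text
[ 0.4927 -0.0894  0.2063]
dimple 1619 0.013043496477461735 [ 0.4994 -0.0263  0.0156] ((0.49942004680633545, -0.025614269077777863), 0.02311543934047222)
block ((0.5014413595199585, -0.013136893510818481), (0.1052929162979126, 0.08032680302858353), 80.70499420166016)
fork [ 0.4908 -0.0176] [0.52   0.0249] 0.36346015380787794
([-0.0282, 0.0001, 0.0006, -0.0106, -0.0139, -0.6824], 10)
```

step_arm([
  [-0.0282,0,0.0006,0,0,-0.682],
  [-0.0282,0,0.0006,0,0,-0.682],
  [-0.0282,0,0.0006,0,0,-0.682],
  [-0.0282,0,0.0006,0,0,-0.682],
  [-0.0282,0,0.0006,0,0,-0.682],
  [-0.0282,0,0.0006,0,0,-0.682],
  [-0.0282,0,0.0006,0,0,-0.682],
  [-0.0282,0,0.0006,0,0,-0.682],
  [-0.0282,0,0.0006,0,0,-0.682],
  [-0.0282,0,0.0006,0,0,-0.682],
  [0,0,0,0,0,0],
  [0,0,0,0,0,0],
])

```text
time_s: 7.45
tcp_pos: [0.4655, -0.3692, 0.2001]
ee_rot: [-0.001, 0.719, 0.695, 0.001]
force: [-1.0, 1.0, -0.4]
finger_gap: 0.449
gripper_force: 0.0
```

```bash
python3 - <<'E'
from h import *
np.set_printoptions(precision=4,suppress=True)
im,d,c=snap("wrist","w4"); P=pts(d,c); Z=P[...,2]; X=P[...,:2]; s=manip.state();print(s["tcp_pos"])
hsv=cv2.cvtColor(im,cv2.COLOR_RGB2HSV).astype(int)
a=(hsv[...,0]<=20)&(hsv[...,0]>=5)&(hsv[...,1]>110)&(np.linalg.norm(X-[.471,-.29],axis=-1)<.12)&(Z>.035)
B=fit_ball(P[a&(np.linalg.norm(X-[.470,-.314],axis=-1)<.025)]); print("ball",B)
near=(X[...,1]>B[1]+.045)&(abs(X[...,0]-.472)<.02)&(Z>.035)&(X[...,1]<B[1]+.12); Q=P[near]
print("neck",near.sum(),"ymax",Q[:,1].max(),"ztop",np.percentile(Q[:,2],98))
for y0 in (.055,.065,.075,.085,.092):
    q=Q[abs(Q[:,1]-B[1]-y0)<.004]; print(y0,len(q),(q[:,0].min()+q[:,0].max())/2,np.ptp(q[:,0]),q[:,2].max())
m=(np.linalg.norm(X-B[:2]-[0,.01],axis=-1)<.08)&(Z>.026)&(Z<.033)&(hsv[...,1]<60); print("block",cv2.minAreaRect(X[m].astype(np.float32)))
E
```

```text
[ 0.4655 -0.3688  0.2003]
ball [ 0.4693 -0.3145  0.049 ]
neck 1686 ymax -0.21894012216233885 ztop 0.060573591527816086
0.055 247 0.47090698723813057 0.021377647946587808 0.06193363280718218
0.065 258 0.470777402726685 0.02197088816668008 0.060794982489800184
0.075 263 0.47106349299675654 0.02191164011769975 0.061528150015438855
0.085 279 0.47136772365695223 0.02163010490534062 0.061406484893768674
0.092 251 0.4715573726854161 0.021338475599748108 0.06169483727498229
block ((0.4695248007774353, -0.3071281313896179), (0.08485937118530273, 0.06983211636543274), 88.73785400390625)
```

View pics/w4.png

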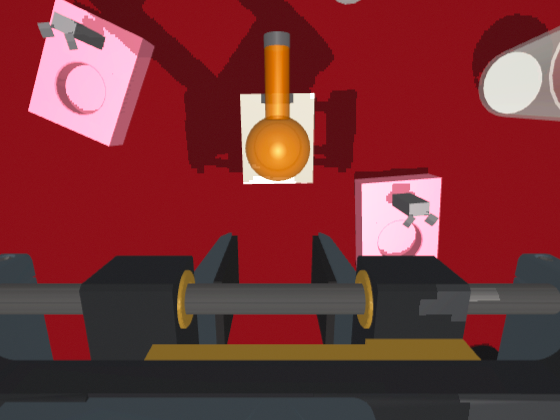

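The wrist view shows the bulb's ball at (278,148) and its neck running straight up to (277,38). The neck juts clear beyond the fork and nothing stands near the grip.

```bash
python3 - <<'E'
from h import *
R=frame(88.7,0);print(rows([.4715,-.2412,.12],R,6)); print(rows([.4715,-.2412,.0435],R,6,(np.array([.4715,-.2412,.12]),R)))
E
```

```text
([0.0213, 0.0004, 0.0134, -0.004, -0.0308, -0.1033], 6)
([0.0, 0.0, 0.0127, 0.0, 0.0, 0.0], 6)
```

step_arm([
  [0.0213,0.0004,0.0134,0,-0.03,-0.1],
  [0.0213,0.0004,0.0134,0,-0.03,-0.1],
  [0.0213,0.0004,0.0134,0,-0.03,-0.1],
  [0.0213,0.0004,0.0134,0,-0.03,-0.1],
  [0.0213,0.0004,0.0134,0,-0.03,-0.1],
  [0.0213,0.0004,0.0134,0,-0.03,-0.1],
  [0,0,0,0,0,0],
  [0,0,0,0,0,0],
  [0,0,0,0,0,0],
], fingers=45)

```text
time_s: 8.4
tcp_pos: [0.4722, -0.2429, 0.1215]
ee_rot: [0.002, 0.715, 0.699, -0.0]
force: [-0.1, -0.6, 0.2]
finger_gap: 0.453
gripper_force: 0.0
```

step_arm([
  [0.0003,-0.0001,0.015,0,0,0],
  [0.0003,-0.0001,0.015,0,0,0],
  [0.0003,-0.0001,0.015,0,0,0],
  [0.0003,-0.0001,0.015,0,0,0],
  [0,0,0.012,0,0,0],
  [0,0,0.005,0,0,0],
  [0,0,0,0,0,0],
  [0,0,0,0,0,0],
  [0,0,0,0,0,0],
  [0,0,0,0,0,0],
])

```text
time_s: 9.4
tcp_pos: [0.4715, -0.2416, 0.0443]
ee_rot: [0.001, 0.716, 0.699, -0.0]
force: [-0.2, -0.2, 0.0]
finger_gap: 0.45
gripper_force: 0.0
```

step_arm([
  [0,0,0,0,0,0],
  [0,0,0,0,0,0],
  [0,0,0,0,0,0],
  [0,0,0,0,0,0],
], fingers=28)

```text
time_s: 9.8
tcp_pos: [0.4711, -0.2414, 0.0437]
ee_rot: [0.001, 0.716, 0.699, -0.0]
force: [0.5, -0.0, 0.0]
finger_gap: 0.279
gripper_force: 0.0
```

step_arm([
  [0,0,0,0,0,0],
  [0,0,0,0,0,0],
  [0,0,0,0,0,0],
], fingers=24.4)

```text
time_s: 10.1
tcp_pos: [0.4712, -0.2414, 0.0437]
ee_rot: [0.001, 0.716, 0.699, -0.0]
force: [0.5, -0.2, -0.4]
finger_gap: 0.243
gripper_force: 0.2
```

step_arm([
  [0,0,0,0,0,0],
  [0,0,0,0,0,0],
  [0,0,0,0,0,0],
], fingers=23.7)

```text
time_s: 10.4
tcp_pos: [0.4712, -0.2415, 0.0437]
ee_rot: [0.001, 0.716, 0.699, -0.0]
force: [0.1, 0.1, -0.6]
finger_gap: 0.235
gripper_force: 10.1
```

step_arm([
  [0,0,0,0,0,0],
  [0,0,0,0,0,0],
  [0,0,0,0,0,0],
], fingers=23.45)

```text
time_s: 10.7
tcp_pos: [0.4712, -0.2415, 0.0437]
ee_rot: [0.001, 0.716, 0.699, -0.0]
force: [1.5, 0.8, 0.4]
finger_gap: 0.238
gripper_force: 18.2
```

step_arm([
  [0,0,-0.003,0,0,0],
  [0,0,-0.006,0,0,0],
  [0,0,-0.01,0,0,0],
  [0,0,-0.015,0,0,0],
  [0,0,-0.018,0,0,0],
  [0,0,-0.018,0,0,0],
  [0,0,-0.018,0,0,0],
  [0,0,-0.018,0,0,0],
  [0,0,-0.012,0,0,0],
  [0,0,-0.006,0,0,0],
  [0,0,0,0,0,0],
])

```text
time_s: 11.8
tcp_pos: [0.4712, -0.2414, 0.1685]
ee_rot: [0.001, 0.716, 0.699, -0.0]
force: [0.6, -0.5, -1.6]
finger_gap: 0.236
gripper_force: 18.1
```

```bash
cat > held.py <<'E'
import sys
from h import *
np.set_printoptions(precision=4,suppress=True)
# ball and neck of the held bulb in tool axes, from scene and top views
def go(names,tag,guess):
    s=manip.state(); q=s["ee_rot"]; R=Ro.from_quat([*q[1:],q[0]]); print("tcp",s["tcp_pos"],"gf",s["gripper_force"])
    for n in names:
        im,d,c=snap(n,tag+n); P=pts(d,c); T=R.inv().apply((P-s["tcp_pos"]).reshape(-1,3)).reshape(P.shape)
        hsv=cv2.cvtColor(im,cv2.COLOR_RGB2HSV).astype(int)
        a=(hsv[...,0]<=20)&(hsv[...,0]>=5)&(hsv[...,1]>110)&(d>0)
        m=a&(np.linalg.norm(T-guess,axis=-1)<.045)
        if m.sum()<40: print(n,"few",m.sum()); continue
        from scipy.optimize import least_squares
        Q=P[m]; cam=-c["R"].T@c["t"]; g=R.apply(guess)+s["tcp_pos"]
        f=lambda Q,x0:least_squares(lambda b:np.linalg.norm(Q-b,axis=1)-.03,x0,loss="soft_l1",f_scale=.002).x
        b=f(Q,g); Q=Q[np.linalg.norm(Q-b,axis=1)<.034]; b=f(Q,b)
        tb=R.inv().apply(b-s["tcp_pos"]); print(n,m.sum(),"ball world",b,"tool",tb)
        try: u=np.array([0,0,-.005])-tb; print("  dist to grasp pt",np.linalg.norm(u),"dir world",R.apply(u/np.linalg.norm(u)))
        except Exception as e: print(e)
if __name__=="__main__": go(sys.argv[2].split(","),sys.argv[1],np.array(eval(sys.argv[3])))
E
python3 held.py a scene,top "[-.074,0,-.005]"
```

```text
tcp [ 0.4712 -0.2414  0.1685] gf 18.065258860588074
scene 561 ball world [ 0.4691 -0.3158  0.1725] tool [-0.0745 -0.0004 -0.0039]
  dist to grasp pt 0.07447830513971891 dir world [0.029  0.9995 0.0128]
top few 0
```

```bash
python3 - <<'E'
from h import *
R=frame(80.8,50); seat=np.array([.500,-.0268,.048]); t=seat-R.apply([-.0745,-.0004,-.0045]); print(t)
hov=t+[0,0,.05]; print(rows(hov,R,12)); print("down in tool",R.inv().apply([0,0,-.001]))
E
```

```text
[0.50860234 0.02381057 0.10217777]
([0.0207, 0.0012, 0.0101, -0.2868, 4.1648, 0.6087], 12)
down in tool [-0.00076604  0.          0.00064279]
```

step_arm([
  [0.0207,0.0012,0.0101,-0.2868,4.1648,0.6087],
  [0.0207,0.0012,0.0101,-0.2868,4.1648,0.6087],
  [0.0207,0.0012,0.0101,-0.2868,4.1648,0.6087],
  [0.0207,0.0012,0.0101,-0.2868,4.1648,0.6087],
  [0.0207,0.0012,0.0101,-0.2868,4.1648,0.6087],
  [0.0207,0.0012,0.0101,-0.2868,4.1648,0.6087],
  [0.0207,0.0012,0.0101,-0.2868,4.1648,0.6087],
  [0.0207,0.0012,0.0101,-0.2868,4.1648,0.6087],
  [0.0207,0.0012,0.0101,-0.2868,4.1648,0.6087],
  [0.0207,0.0012,0.0101,-0.2868,4.1648,0.6087],
  [0.0207,0.0012,0.0101,-0.2868,4.1648,0.6087],
  [0.0207,0.0012,0.0101,-0.2868,4.1648,0.6087],
])

```text
time_s: 13.1
tcp_pos: [0.5084, 0.0243, 0.1523]
ee_rot: [-0.275, 0.69, 0.587, 0.322]
force: [-0.3, 0.3, -1.1]
finger_gap: 0.241
gripper_force: 18.1
```

step_arm([
  [0,0,0,0,0,0],
  [0,0,0,0,0,0],
  [0,0,0,0,0,0],
])

```text
time_s: 13.4
tcp_pos: [0.5087, 0.023, 0.1528]
ee_rot: [-0.273, 0.69, 0.588, 0.322]
force: [-0.2, -0.0, -1.3]
finger_gap: 0.236
gripper_force: 18.1
```

```bash
python3 held.py b scene,top "[-.074,0,-.005]"; python3 - <<'E'
from h import *
R=frame(80.8,50); seat=np.array([.500,-.0268,.048]); t=seat-R.apply([-.0745,-.0004,-.0045])
print(rows(t+[0,0,.015],R,5),manip.state()["joint_pos"])
E
```

```text
tcp [0.5087 0.023  0.1528] gf 18.071294724941254
scene 341 ball world [ 0.5001 -0.0287  0.0994] tool [-0.0746 -0.0003 -0.0057]
  dist to grasp pt 0.07456412246887756 dir world [0.1074 0.6422 0.759 ]
top 67 ball world [ 0.5    -0.0256  0.1023] tool [-0.0704 -0.001  -0.0052]
  dist to grasp pt 0.07041488963377746 dir world [0.116  0.6358 0.7631]
([-0.0054, -0.0001, 0.0047, 0.0172, 0.0184, 0.0153], 5) [-0.46044316  0.43012449  1.94513409  0.87689013  1.25742762 -0.80234809]
```

View pics/bscene.png

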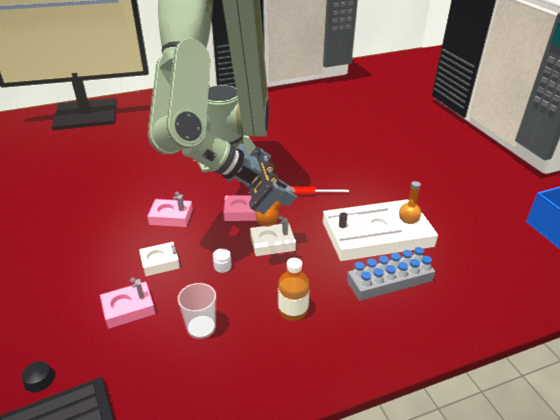

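The scene view shows the held bulb with its ball at about (267,213), leaning over the white rest at (272,238). The shutter is still open.

step_arm([
  [-0.0054,-0.0001,0.0047,0,0,0],
  [-0.0054,-0.0001,0.0047,0,0,0],
  [-0.0054,-0.0001,0.0047,0,0,0],
  [-0.0054,-0.0001,0.0047,0,0,0],
  [-0.0054,-0.0001,0.0047,0,0,0],
  [-0.003,0,0.0026,0,0,0],
  [-0.003,0,0.0026,0,0,0],
  [0,0,0,0,0,0],
  [0,0,0,0,0,0],
])

```text
time_s: 14.4
tcp_pos: [0.5084, 0.0245, 0.1094]
ee_rot: [-0.273, 0.69, 0.588, 0.322]
force: [0.1, -0.0, -1.1]
finger_gap: 0.238
gripper_force: 18.1
```

step_arm([
  [-0.00076,0,0.00064,0,0,0],
  [-0.00076,0,0.00064,0,0,0],
  [-0.00076,0,0.00064,0,0,0],
  [0,0,0,0,0,0],
  [0,0,0,0,0,0],
])

```text
time_s: 14.9
tcp_pos: [0.5083, 0.0245, 0.1064]
ee_rot: [-0.273, 0.69, 0.588, 0.322]
force: [0.0, 0.0, -0.9]
finger_gap: 0.232
gripper_force: 18.1
```

step_arm([
  [-0.00076,0,0.00064,0,0,0],
  [-0.00076,0,0.00064,0,0,0],
  [0,0,0,0,0,0],
  [0,0,0,0,0,0],
])

```text
time_s: 15.3
tcp_pos: [0.5083, 0.0245, 0.1044]
ee_rot: [-0.273, 0.69, 0.588, 0.322]
force: [0.3, 0.0, -0.6]
finger_gap: 0.239
gripper_force: 18.1
```

step_arm([
  [-0.00076,0,0.00064,0,0,0],
  [0,0,0,0,0,0],
  [0,0,0,0,0,0],
])

```text
time_s: 15.6
tcp_pos: [0.5083, 0.0245, 0.1034]
ee_rot: [-0.273, 0.69, 0.588, 0.322]
force: [0.3, -0.9, -1.0]
finger_gap: 0.238
gripper_force: 18.1
```

step_arm([
  [-0.00076,0,0.00064,0,0,0],
  [0,0,0,0,0,0],
  [0,0,0,0,0,0],
])

```text
time_s: 15.9
tcp_pos: [0.5083, 0.0244, 0.1024]
ee_rot: [-0.273, 0.69, 0.588, 0.322]
force: [-0.5, 0.6, -1.3]
finger_gap: 0.238
gripper_force: 18.1
```

step_arm([
  [-0.00076,0,0.00064,0,0,0],
  [0,0,0,0,0,0],
  [0,0,0,0,0,0],
])

```text
time_s: 16.2
tcp_pos: [0.5082, 0.0247, 0.1018]
ee_rot: [-0.274, 0.69, 0.588, 0.322]
force: [-2.3, -0.7, 4.0]
finger_gap: 0.24
gripper_force: 18.0
```

step_arm([
  [-0.0004,0,0.0003,0,0,0],
  [0,0,0,0,0,0],
  [0,0,0,0,0,0],
])

```text
time_s: 16.5
tcp_pos: [0.5082, 0.0247, 0.1018]
ee_rot: [-0.274, 0.69, 0.588, 0.323]
force: [-3.2, -1.4, 6.9]
finger_gap: 0.235
gripper_force: 18.0
```

```bash
python3 held.py c scene,top "[-.074,0,-.005]"; python3 -c "
from h import *
print([np.round(manip.state()['force'],1) for _ in range(3)])"
```

```text
tcp [0.5082 0.0247 0.1018] gf 18.01641494035721
scene 272 ball world [ 0.4992 -0.0276  0.0487] tool [-0.0748 -0.0006 -0.0067]
  dist to grasp pt 0.07478279348832491 dir world [0.1123 0.6491 0.7523]
top 61 ball world [ 0.5002 -0.0253  0.0507] tool [-0.0717  0.     -0.0061]
  dist to grasp pt 0.07167027762838053 dir world [0.103  0.6449 0.7573]
[array([-2.4, -2.2,  6.8]), array([-2.4, -2.2,  6.8]), array([-2.4, -2.2,  6.8])]
```

step_arm([
  [0.0003,0,-0.0003,0,0,0],
  [0,0,0,0,0,0],
  [0,0,0,0,0,0],
])

```text
time_s: 16.9
tcp_pos: [0.5082, 0.0247, 0.1018]
ee_rot: [-0.274, 0.69, 0.588, 0.322]
force: [-2.3, -0.4, 5.6]
finger_gap: 0.235
gripper_force: 18.0
```

step_arm([
  [0,0,0,0,0,0],
  [0,0,0,0,0,0],
], fingers=24.1)

```text
time_s: 17.1
tcp_pos: [0.5082, 0.0243, 0.1009]
ee_rot: [-0.273, 0.69, 0.588, 0.322]
force: [-1.3, 0.6, 0.3]
finger_gap: 0.241
gripper_force: 0.6
```

step_arm([
  [0,0,0,0,0,0],
  [0,0,0,0,0,0],
  [0,0,0,0,0,0],
], fingers=28)

```text
time_s: 17.4
tcp_pos: [0.5085, 0.0242, 0.1011]
ee_rot: [-0.273, 0.69, 0.588, 0.322]
force: [0.1, -0.2, 0.1]
finger_gap: 0.278
gripper_force: 0.0
```

step_arm([
  [0,0,0,0,0,0],
  [0,0,0,0,0,0],
  [0,0,0,0,0,0],
], fingers=50)

```text
time_s: 17.7
tcp_pos: [0.5084, 0.0243, 0.1013]
ee_rot: [-0.273, 0.69, 0.588, 0.322]
force: [-0.4, 0.1, -0.2]
finger_gap: 0.49
gripper_force: 0.0
```

step_arm([
  [0,0,-0.006,0,0,0],
  [0,0,-0.012,0,0,0],
  [0,0,-0.02,0,0,0],
  [0,0,-0.027,0,0,0],
  [0,0,-0.03,0,0,0],
  [0,0,-0.025,0,0,0],
])

```text
time_s: 18.3
tcp_pos: [0.4934, -0.0682, 0.18]
ee_rot: [-0.272, 0.69, 0.588, 0.322]
force: [0.0, 0.4, 0.1]
finger_gap: 0.498
gripper_force: 0.0
```

```bash
python3 - <<'E'
from h import *
np.set_printoptions(precision=4,suppress=True)
from scipy.optimize import least_squares
for n in("scene","top"):
    im,d,c=snap(n,"d"+n); P=pts(d,c); hsv=cv2.cvtColor(im,cv2.COLOR_RGB2HSV).astype(int)
    a=(hsv[...,0]<=20)&(hsv[...,0]>=5)&(hsv[...,1]>110)&(d>0)
    m=a&(np.linalg.norm(P-[.5,-.0268,.048],axis=-1)<.036); Q=P[m]
    if len(Q)>30: print(n,len(Q),least_squares(lambda b:np.linalg.norm(Q-b,axis=1)-.03,[.5,-.027,.048],loss="soft_l1",f_scale=.002).x)
    k=(P[...,2]>.085)&(P[...,2]<.135)&(np.linalg.norm(P[...,:2]-[.508,.024],axis=-1)<.03); print(" neck pts",k.sum(),P[k].mean(0) if k.any() else 0)
p1=np.array([.507,.0,.27]);R1=frame(80.8,5);print(manip.state()["tcp_pos"],rows(p1,R1,7))
nv=frame(80.8,50).apply([1,0,0]); p2=np.array([.5,-.0266,.048])+nv*.155; R2=frame(80.8,-40); print(p2,rows(p2,R2,7,(p1,R1)))
E
```

```text
scene 376 [ 0.4994 -0.0272  0.0484]
 neck pts 171 [0.5127 0.0158 0.1073]
top 375 [ 0.5013 -0.0263  0.0505]
 neck pts 226 [0.5071 0.0187 0.113 ]
[ 0.4947 -0.0694  0.1806] ([0.0156, 0.0002, -0.006, 0.0622, -6.4021, 0.0019], 7)
[0.5159 0.0718 0.1667] ([0.014, -0.0004, 0.012, 0.0, -6.4286, 0.0], 7)
```

The bulb is resting at the seat (0.500, -0.027, 0.049). I'll swing round to the neck end.

step_arm([
  [0.0156,0.0002,-0.006,0.06,-6.4,0],
  [0.0156,0.0002,-0.006,0.06,-6.4,0],
  [0.0156,0.0002,-0.006,0.06,-6.4,0],
  [0.0156,0.0002,-0.006,0.06,-6.4,0],
  [0.0156,0.0002,-0.006,0.06,-6.4,0],
  [0.0156,0.0002,-0.006,0.06,-6.4,0],
  [0.0156,0.0002,-0.006,0.06,-6.4,0],
  [0,0,0,0,0,0],
])

```text
time_s: 19.2
tcp_pos: [0.5068, 0.0073, 0.2698]
ee_rot: [-0.03, 0.757, 0.651, 0.034]
force: [0.3, -0.7, -0.9]
finger_gap: 0.501
gripper_force: 0.0
```

step_arm([
  [0.014,-0.0004,0.012,0,-6.43,0],
  [0.014,-0.0004,0.012,0,-6.43,0],
  [0.014,-0.0004,0.012,0,-6.43,0],
  [0.014,-0.0004,0.012,0,-6.43,0],
  [0.014,-0.0004,0.012,0,-6.43,0],
  [0.014,-0.0004,0.012,0,-6.43,0],
  [0.014,-0.0004,0.012,0,-6.43,0],
  [0,0,0,0,0,0],
  [0,0,0,0,0,0],
])

```text
time_s: 20.1
tcp_pos: [0.5137, 0.0749, 0.1646]
ee_rot: [0.218, 0.714, 0.612, -0.262]
force: [-0.1, -0.4, -0.3]
finger_gap: 0.501
gripper_force: 0.0
```

```bash
python3 - <<'E'
from h import *
np.set_printoptions(precision=4,suppress=True)
s=manip.state(); q=s["ee_rot"]; R=Ro.from_quat([*q[1:],q[0]]); print(s["tcp_pos"],s["joint_pos"])
from scipy.optimize import least_squares
for n in("wrist","scene","top"):
    im,d,c=snap(n,"e"+n); P=pts(d,c); T=R.inv().apply((P-s["tcp_pos"]).reshape(-1,3)).reshape(P.shape)
    hsv=cv2.cvtColor(im,cv2.COLOR_RGB2HSV).astype(int); ok=(d>0)
    a=(hsv[...,0]<=20)&(hsv[...,0]>=5)&(hsv[...,1]>110)&ok
    # neck surface points between 55 and 80 mm out: fit cylinder r=11 about axis, in tool axes
    m=ok&(np.hypot(T[...,0],T[...,1])<.03)&(T[...,2]>.065)&(T[...,2]<.092)&(a|(hsv[...,1]<60)); Q=T[m]
    if len(Q)>30:
        f=least_squares(lambda b:np.hypot(Q[:,0]-b[0]-b[2]*(Q[:,2]-.08),Q[:,1]-b[1]-b[3]*(Q[:,2]-.08))-.011,[0,0,0,0],loss="soft_l1",f_scale=.001).x
        print(n,len(Q),"axis x,y at z=.08",f[:2],"slopes",f[2:])
    t=ok&(np.hypot(T[...,0],T[...,1])<.014)&(T[...,2]>.03); print("   nearest z",np.percentile(T[t][:,2],[1,5]) if t.any() else None)
nv=frame(80.8,50).apply([1,0,0]); p3=np.array([.5,-.0266,.0487])+nv*.071; print(p3,rows(p3,frame(80.8,-40),8))
E
```

```text
[0.5137 0.0749 0.1646] [ 0.4511  0.4928  1.6598 -0.5534  1.4593  0.8029]
wrist 218 axis x,y at z=.08 [-0.0034  0.0028] slopes [-0.0269  0.0066]
   nearest z [0.0577 0.0581]
scene 76 axis x,y at z=.08 [-0.0039  0.0032] slopes [0.0215 0.0796]
   nearest z [0.0597 0.0608]
top 62 axis x,y at z=.08 [-0.0038  0.0042] slopes [0.0083 0.0165]
   nearest z [0.0558 0.0564]
[0.5073 0.0185 0.1031] ([-0.0003, 0.0002, 0.0106, -0.0111, -0.037, 0.0219], 8)
```

View pics/ewrist.png

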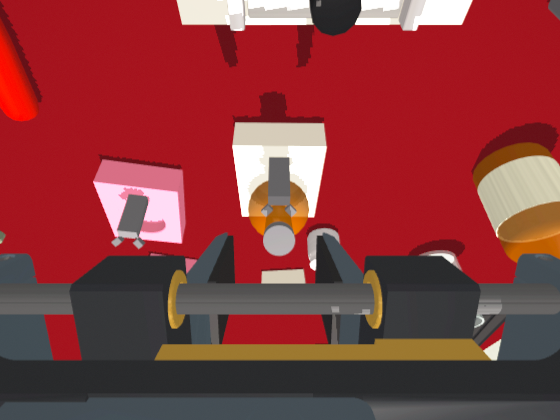

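The wrist view looks down the neck axis: the grey stopper at (279,240) sits centred between the fingers, with the fork prongs below it at (265–293,210).

step_arm([
  [-0.0011,0.0009,0.008,0,0,0],
  [-0.0011,0.0009,0.01,0,0,0],
  [-0.0011,0.001,0.012,0,0,0],
  [0,0,0.013,0,0,0],
  [0,0,0.013,0,0,0],
  [0,0,0.012,0,0,0],
  [0,0,0.009,0,0,0],
  [0,0,0.005,0,0,0],
  [0,0,0,0,0,0],
  [0,0,0,0,0,0],
])

```text
time_s: 21.25
tcp_pos: [0.5084, 0.0209, 0.1047]
ee_rot: [0.219, 0.714, 0.611, -0.26]
force: [-1.2, 0.5, 0.7]
finger_gap: 0.496
gripper_force: 0.0
```

step_arm([
  [0,0,0,0,0,0],
  [0,0,0,0,0,0],
  [0,0,0,0,0,0],
], fingers=29)

```text
time_s: 21.55
tcp_pos: [0.5082, 0.0209, 0.1048]
ee_rot: [0.22, 0.714, 0.611, -0.26]
force: [-0.1, -0.2, 0.2]
finger_gap: 0.292
gripper_force: 0.0
```

step_arm([
  [0,0,0,0,0,0],
  [0,0,0,0,0,0],
], fingers=26)

```text
time_s: 21.75
tcp_pos: [0.5081, 0.0208, 0.1047]
ee_rot: [0.219, 0.714, 0.611, -0.261]
force: [0.6, 0.7, -0.1]
finger_gap: 0.258
gripper_force: 0.0
```

step_arm([
  [0,0,0,0,0,0],
  [0,0,0,0,0,0],
], fingers=24.4)

```text
time_s: 21.95
tcp_pos: [0.5078, 0.0207, 0.1046]
ee_rot: [0.219, 0.714, 0.611, -0.261]
force: [-1.4, 0.6, 0.9]
finger_gap: 0.247
gripper_force: 0.5
```

step_arm([
  [0,0,0,0,0,0],
  [0,0,0,0,0,0],
  [0,0,0,0,0,0],
], fingers=23.7)

```text
time_s: 22.25
tcp_pos: [0.5078, 0.0207, 0.1047]
ee_rot: [0.219, 0.714, 0.611, -0.261]
force: [-2.2, 1.0, 1.5]
finger_gap: 0.24
gripper_force: 10.6
```

step_arm([
  [0,0,0,0,0,0],
  [0,0,0,0,0,0],
  [0,0,0,0,0,0],
], fingers=23.45)

```text
time_s: 22.55
tcp_pos: [0.5078, 0.0206, 0.1046]
ee_rot: [0.219, 0.714, 0.611, -0.261]
force: [-2.2, 2.4, 1.7]
finger_gap: 0.238
gripper_force: 19.1
```

```bash
python3 - <<'E'
from h import *
p=manip.state()["tcp_pos"]; R=frame(80.8,-40)
print("up in tool",R.inv().apply([0,0,.01]))
E
```

```text
up in tool [-6.42787610e-03 -5.55111512e-19 -7.66044443e-03]
```

step_arm([
  [-0.0013,0,-0.0015,0,0,0],
  [-0.0026,0,-0.003,0,0,0],
  [-0.0045,0,-0.0054,0,0,0],
  [-0.0077,0,-0.0092,0,0,0],
  [-0.0103,0,-0.0123,0,0,0],
  [-0.0103,0,-0.0123,0,0,0],
  [-0.0103,0,-0.0123,0,0,0],
  [-0.0077,0,-0.0092,0,0,0],
  [-0.0045,0,-0.0054,0,0,0],
  [0,0,0,0,0,0],
], fingers=23.5)

```text
time_s: 23.55
tcp_pos: [0.5089, 0.0205, 0.1978]
ee_rot: [0.22, 0.715, 0.611, -0.26]
force: [0.3, -0.1, -1.2]
finger_gap: 0.237
gripper_force: 17.4
```

```bash
python3 held.py f scene,top "[0,0,.071]"; python3 - <<'E'
from h import *
p1=np.array([.545,.14,.23]); R1=frame(81.2,0); print(rows(p1,R1,8))
E
```

```text
tcp [0.5089 0.0205 0.1978] gf 17.377096116542816
scene 485 ball world [ 0.5008 -0.0276  0.1411] tool [-0.0012 -0.0003  0.0748]
  dist to grasp pt 0.07977522024968725 dir world [0.1081 0.6423 0.7588]
top 529 ball world [ 0.5016 -0.0265  0.1428] tool [-0.0014  0.0004  0.0727]
  dist to grasp pt 0.07771788686113203 dir world [0.1    0.6454 0.7573]
([0.013, 0.0022, -0.01, -0.0489, 4.9789, -0.0113], 8)
```

```bash
python3 - <<'E'
from h import *
print(rows(np.array([.5688,.2658,.23]),frame(81.2,0),11))
E
```

```text
([0.0205, 0.002, -0.0115, -0.0355, 3.621, -0.0082], 11)
```

step_arm([
  [0.0205,0.002,-0.0115,-0.0355,3.621,-0.0082],
  [0.0205,0.002,-0.0115,-0.0355,3.621,-0.0082],
  [0.0205,0.002,-0.0115,-0.0355,3.621,-0.0082],
  [0.0205,0.002,-0.0115,-0.0355,3.621,-0.0082],
  [0.0205,0.002,-0.0115,-0.0355,3.621,-0.0082],
  [0.0205,0.002,-0.0115,-0.0355,3.621,-0.0082],
  [0.0205,0.002,-0.0115,-0.0355,3.621,-0.0082],
  [0.0205,0.002,-0.0115,-0.0355,3.621,-0.0082],
  [0.0205,0.002,-0.0115,-0.0355,3.621,-0.0082],
  [0.0205,0.002,-0.0115,-0.0355,3.621,-0.0082],
  [0.0205,0.002,-0.0115,-0.0355,3.621,-0.0082],
  [0,0,0,0,0,0],
])

```text
time_s: 24.85
tcp_pos: [0.5697, 0.2657, 0.2304]
ee_rot: [0.0, 0.759, 0.651, 0.001]
force: [-0.2, -0.5, -1.1]
finger_gap: 0.236
gripper_force: 17.4
```

step_arm([
  [0,0,0,0,0,0],
  [0,0,0,0,0,0],
  [0,0,0,0,0,0],
])

```text
time_s: 25.15
tcp_pos: [0.5686, 0.2646, 0.2291]
ee_rot: [0.0, 0.759, 0.651, -0.001]
force: [-0.8, -0.2, -0.7]
finger_gap: 0.236
gripper_force: 17.4
```

```bash
python3 held.py g scene,top,wrist "[0,0,.073]"; python3 - <<'E'
from h import *
np.set_printoptions(precision=4,suppress=True)
l=dict(np.load("gscene.npz")); 
for n in("scene","top"):
    l=dict(np.load("g%s.npz"%n)); P=pts(l["d"],l); X=P[...,:2];Z=P[...,2]
    m=(np.linalg.norm(X-[.5686,.2645],axis=-1)<.04)&(Z<.0345)&(Z>.01); print(n,"dimple",m.sum(),cv2.minEnclosingCircle(X[m].astype(np.float32)) if m.sum()>5 else 0)
    l=dict(np.load("%s0.npz"%n)); 
# neck direction from wrist-free views: centre of amber/stopper points above ball
print(rows([.5688,.2658,.145],frame(81.2,0),8))
E
```

```text
tcp [0.5686 0.2646 0.2291] gf 17.378336191177368
scene 462 ball world [0.5673 0.2621 0.1549] tool [-0.0025 -0.0008  0.0742]
  dist to grasp pt 0.07920964382633384 dir world [0.0163 0.031  0.9994]
top 375 ball world [0.5696 0.264  0.1579] tool [-0.0002  0.0011  0.0712]
  dist to grasp pt 0.07617489325602898 dir world [-0.013   0.0069  0.9999]
wrist 2998 ball world [0.5684 0.264  0.1563] tool [-0.0005 -0.      0.0728]
  dist to grasp pt 0.07776121489398394 dir world [0.0025 0.0075 1.    ]
scene dimple 134 ((0.5641903877258301, 0.2623513340950012), 0.03356064856052399)
top dimple 212 ((0.5713711977005005, 0.2667516767978668), 0.022635526955127716)
([0.0001, -0.0, 0.0106, 0.0002, 0.0055, -0.0003], 8)
```

View pics/gscene.png

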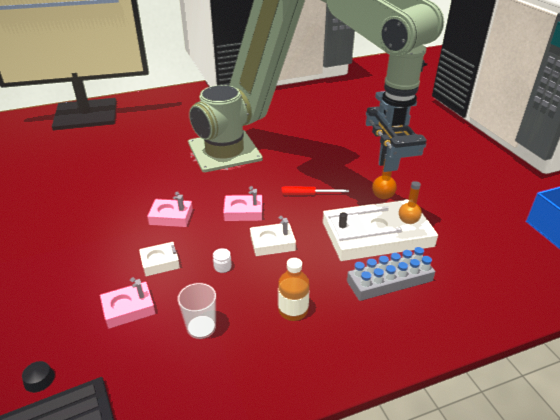

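The scene view shows the bulb hanging neck up at (385,187), above the open pocket at (378,222). The shutter knob at (343,220) is still in its open position and the spare bulb is untouched.

step_arm([
  [0.0006,0.0003,0.006,0,0,0],
  [0.0007,0.0003,0.01,0,0,0],
  [0,0,0.014,0,0,0],
  [0,0,0.015,0,0,0],
  [0,0,0.015,0,0,0],
  [0,0,0.012,0,0,0],
  [0,0,0.008,0,0,0],
  [0,0,0.005,0,0,0],
  [0,0,0.003,0,0,0],
  [0,0,0,0,0,0],
  [0,0,0,0,0,0],
])

```text
time_s: 26.4
tcp_pos: [0.5703, 0.2665, 0.1426]
ee_rot: [0.0, 0.759, 0.651, 0.001]
force: [0.2, 0.1, -0.6]
finger_gap: 0.232
gripper_force: 17.4
```

step_arm([
  [0,0,0.001,0,0,0],
  [0,0,0.001,0,0,0],
  [0,0,0.001,0,0,0],
  [0,0,0.001,0,0,0],
  [0,0,0,0,0,0],
  [0,0,0,0,0,0],
])

```text
time_s: 27.0
tcp_pos: [0.5699, 0.2663, 0.138]
ee_rot: [0.0, 0.759, 0.651, 0.0]
force: [-0.2, 0.3, -1.2]
finger_gap: 0.234
gripper_force: 17.4
```

step_arm([
  [0,0,0.001,0,0,0],
  [0,0,0.001,0,0,0],
  [0,0,0,0,0,0],
  [0,0,0,0,0,0],
])

```text
time_s: 27.4
tcp_pos: [0.5699, 0.2663, 0.136]
ee_rot: [0.0, 0.759, 0.651, 0.0]
force: [0.4, 0.1, -0.2]
finger_gap: 0.238
gripper_force: 17.4
```

step_arm([
  [-0.0002,-0.0008,0.001,0,0,0],
  [0,0,0.001,0,0,0],
  [0,0,0.001,0,0,0],
  [0,0,0,0,0,0],
  [0,0,0,0,0,0],
])

```text
time_s: 27.9
tcp_pos: [0.5691, 0.2662, 0.133]
ee_rot: [0.0, 0.759, 0.651, 0.0]
force: [-0.6, 0.8, -1.1]
finger_gap: 0.237
gripper_force: 17.4
```

step_arm([
  [0,0,0.0008,0,0,0],
  [0,0,0,0,0,0],
  [0,0,0,0,0,0],
])

```text
time_s: 28.2
tcp_pos: [0.5692, 0.2662, 0.1325]
ee_rot: [0.0, 0.759, 0.651, 0.0]
force: [-0.3, -1.1, 0.9]
finger_gap: 0.233
gripper_force: 17.4
```

step_arm([
  [0,0,0.0006,0,0,0],
  [0,0,0,0,0,0],
  [0,0,0,0,0,0],
])

```text
time_s: 28.5
tcp_pos: [0.5693, 0.2662, 0.1323]
ee_rot: [0.0, 0.759, 0.651, 0.001]
force: [-0.8, -1.2, 5.7]
finger_gap: 0.238
gripper_force: 17.4
```

step_arm([
  [-0.0006,-0.0004,0,0,0,0],
  [0,0,0,0,0,0],
  [0,0,0,0,0,0],
])

```text
time_s: 28.8
tcp_pos: [0.569, 0.2659, 0.1321]
ee_rot: [0.0, 0.759, 0.651, 0.001]
force: [-0.0, -0.4, 4.7]
finger_gap: 0.236
gripper_force: 17.4
```

```bash
python3 held.py k scene,top,wrist "[0,0,.073]"
```

```text
tcp [0.569  0.2659 0.1321] gf 17.381990253925323
scene 373 ball world [0.5678 0.2639 0.058 ] tool [-0.0022 -0.0009  0.0741]
  dist to grasp pt 0.07916208096195114 dir world [0.0143 0.0253 0.9996]
top 253 ball world [0.5703 0.2653 0.061 ] tool [-0.0004  0.0013  0.0711]
  dist to grasp pt 0.07615601569698645 dir world [-0.0174  0.0067  0.9998]
wrist 3038 ball world [0.5687 0.2651 0.059 ] tool [-0.0008 -0.0002  0.0731]
  dist to grasp pt 0.07806307167787016 dir world [0.0031 0.0098 0.9999]
```

Contact is light and centred, and the ball height is about 0.058–0.059, so it is seated. I'll release in stages.

step_arm([
  [0,0,0,0,0,0],
  [0,0,0,0,0,0],
], fingers=24)

```text
time_s: 29.15
tcp_pos: [0.5689, 0.2658, 0.1317]
ee_rot: [0.0, 0.759, 0.651, 0.001]
force: [-0.3, 0.1, 3.0]
finger_gap: 0.238
gripper_force: 2.2
```

step_arm([
  [0,0,0,0,0,0],
  [0,0,0,0,0,0],
  [0,0,0,0,0,0],
], fingers=27)

```text
time_s: 29.45
tcp_pos: [0.5683, 0.2657, 0.131]
ee_rot: [0.0, 0.759, 0.651, -0.0]
force: [1.1, 0.2, 0.4]
finger_gap: 0.271
gripper_force: 0.0
```

step_arm([
  [0,0,0,0,0,0],
  [0,0,0,0,0,0],
  [0,0,0,0,0,0],
  [0,0,0,0,0,0],
], fingers=45)

```text
time_s: 29.85
tcp_pos: [0.5686, 0.2657, 0.1316]
ee_rot: [0.0, 0.759, 0.651, 0.0]
force: [1.2, -0.0, 0.1]
finger_gap: 0.449
gripper_force: 0.0
```

step_arm([
  [0,0,-0.005,0,0,0],
  [0,0,-0.01,0,0,0],
  [0,0,-0.02,0,0,0],
  [0,0,-0.03,0,0,0],
  [0,0,-0.03,0,0,0],
  [0,0,-0.03,0,0,0],
  [-0.03,0,-0.02,0,0,0],
  [-0.04,0,0,0,0,0],
  [-0.03,0,0,0,0,0],
  [0,0,0,0,0,0],
  [0,0,0,0,0,0],
])

```text
time_s: 30.95
tcp_pos: [0.5534, 0.1668, 0.2778]
ee_rot: [0.0, 0.76, 0.65, 0.001]
force: [0.8, 0.6, -0.2]
finger_gap: 0.449
gripper_force: 0.0
```

```bash
python3 - <<'E'
from h import *
snap("wrist","z")
E
```

```text
(no output)
```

View pics/z.png

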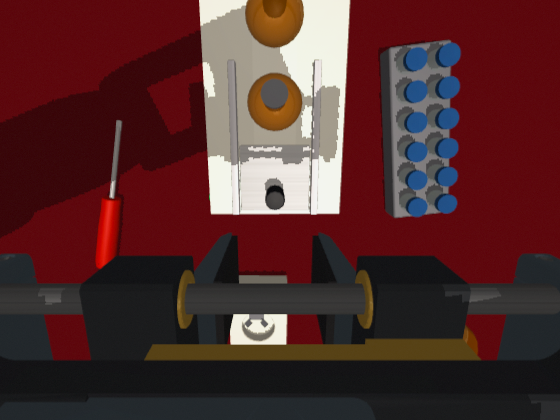

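The bulb stands neck up in the pocket at (274,101). The spare is at (274,15) and the shutter is open with its knob at (275,197).

```bash
python3 -c "
from workcell import manip
print(manip.hand_in())"
```

```text
the job is handed in; nothing more can be done
None
```

The job is handed in at about 31 s on the robot's clock: the shutter is in its open stop, the bulb was leaned in the rest, taken again by the neck end and set neck up in the pocket, and nothing else was seen to move.

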